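# Index the sight-glass cell to the camera station and start the recording

### The arm

A 6-joint arm with a two-finger parallel gripper is mounted at the origin on the work surface. World frame = base frame: x ahead of the robot, y to its left, z up, the work surface at z = 0. Lengths are in mm, angles in rad, forces in N, time in s.
With the tool pointing down it reaches from about 325 to 925 mm from the base axis. Payload 3.1 kg.
Tool frame: the origin (TCP) lies on the centre line of the jaws, within the pads' length; the fingertips stand 11 mm ahead of it and the grasp point (between the pads) lies 8 mm behind it; z points along the fingers, y is the direction in which the jaws open and shut (so a half turn about z gives the same grasp; the last joint's range is limited). The gripper opens to 85 mm and grips with 20 to 120 N. Pads are 22 mm wide; open, the fingers measure 114 mm over their backs; the gripper's body (76 mm by 85 mm) begins 54 mm behind the grasp point. The pads swing forward as they close: fully open they stand 13 mm farther back than shut.
Start: joints at [1.133, 0.217, 1.613, -0, 1.311, -0.112], TCP at [200.023, 592.14, 242.3] pointing down, gripper open.
Joint ranges: [-2.75, 2.75], [-0.78, 2.1], [0.31, 2.55], [-1.13, 4.27], [0.13, 2.63], [-2.58, 2.58]. Speed limits (rad/s): [2.79, 2.79, 3.14, 3.14, 3.14, 3.14].

### API

Orientations are given as a rotation vector (axis times angle).
In Python, from cell import get_state, capture, close_job, spot_in, pinpoint gives the robot as it stands.
- The arm moves only by the shell command python3 -m handwheel 'ROWS' [FORCE]. ROWS is a JSON object of lists of equal length, an entry for each row: "fingers": the closure, from -1 (fully open) to 1 (shut), so that 0 is half open; "xyz": the shift along the tool's x, y, z in m, a list of three; "roll": the turn about the tool's z in rad. In form: {"fingers": [fingers, ...], "xyz": [[dx, dy, dz], ...], "roll": [roll, ...]}. A call has 1 to 5 rows; each row is the pose to reach, as a shift and turn from the pose measured when the call began, along the tool's axes at that moment; what a row does not reach only later rows make up. A row lasts 1/8 s, in which the tool goes at most 62.5 mm and 10.7 degrees, less where a joint would pass 70% of its speed; a pose out of reach is approached as far as the arm can. A call with a gripper value outside its range is refused whole. The fingers move at their own pace and stop on an object; FORCE is the grip in N (left out, the last holds). Time passes only in rows, so rows that repeat a pose let the fingers close. It gives the time, the measured TCP pose, the force and the opening at its end, in the units of the state.
- get_state(): the state, without advancing time (a new reading comes with each control period).
- capture(name): name is "scene" or "top"; returns a dict with "image" (480x640x3 uint8, red, green, blue), "K" (3x3 intrinsics, pixels), "R" (3x3) and "t" (3): a world point X has camera coordinates R X + t. Camera axes: x right, y down, z forward; pixel columns grow to the right and rows downward; lengths in mm; the calibration is good to about 2 mm. A picture is of the moment at which its call begins. There is no depth.
- close_job(): hands the job in, once; it reports no verdict.
Trained networks look in a picture, given as the dict that the camera call returned (one of the last four; its "shot" number tells which), for a name from the list of things; names that differ only in an ending like _2 or _b are one class to them, and where a whole thing is asked for, a point or a joint stands for the part that bears it (a point fixed in the world has none). Each returns a list of dicts, best first, with "confidence" (0 to 1); they miss things now and then, are a little off and sometimes report something else, mostly with a low value. They report only what shows in the picture. A call takes as long as a camera call. They do not tell look-alikes from the thing itself.
- spot_in(picture, label): "point" ([column, row] in pixels, amid what is visible of it).
- pinpoint(picture, label): "point" ([column, row] in pixels: a listed point, or the origin of a listed thing).
The state is a dict: "clock": time; "qpos": joint angles; "joint_vel": joint speeds; "joint_torque": joint torques, N m; "tool_pos": TCP position; "ee_rot": TCP orientation; "ft_force": force on the tool from outside, world axes, zero at the start; "moment": the same for the moment, N m; "gripper_width": finger opening in mm.
Only numpy, scipy, OpenCV 4.12 (cv2) and the standard library are available. Lean on these libraries where they do the work, as an engineer would, in place of code of your own. Each camera call takes 0.05 s, during which the arm holds its last target.

### The job

Shift the carriage with the sight-glass cell from the middle station to the station in front of the camera: pull the red index plunger up, slide the carriage along slowly, and let the plunger drop fully home in that station's hole so that the carriage is locked. Only then press the green record button on the control box fully down and let go. Do not touch the cell, which only stands in its nest, and leave the other things on the bench where they are.

Things in the scene. Friction and masses are not known exactly. Their poses are not given: they have to be found in the camera images.
- slide_base: Fixed base of the indexing slide: aluminium plate 170 (x) by 356 (y) by 12 mm with steel guide rails and a grey index bar along y. Origin: centre of its underside, on the bench; the slide runs along its y, x points to the instruments' side, z up. The bar (x = -68 mm, top at z = 30 mm) has three 12.5 mm holes, at y = -100, 0 and +100 mm, one per station. Its place varies, turned up to 0.25 rad.
- carriage (a joint): Position, m, of the blue carriage (plate 165 mm in x by 90 mm in y, top 44 mm above the bench) along the base's y: 0 at the middle station, where it starts locked; -0.1 and +0.1 at the outer stations; bumpers at -0.115 and +0.115. It runs with about 2 N of friction and stays where it is left.
- cell_seat (a point): Centre of the nest floor on the carriage, at the carriage's top face (x = +30 mm, z = 44 mm in the base frame); the cell stands here. It moves with the carriage.
- plunger (a joint): Lift of the index plunger on the carriage, m: 0 fully home in a hole, 0.012 top of stroke. The 10 mm round-ended pin reaches 9 mm into the bar and must be lifted 9 mm to free the carriage. A spring pushes it down, 8 N (home) to 14 N (up). Let go between holes it rides on the bar at about 0.008; let go within 3 mm of a hole's centre, or riding and pushed slowly over a hole, it drops in.
- plunger_knob (a point): Middle of the red, upright, round plunger knob, 28 mm in diameter, 26 mm tall, at the carriage's robot-side edge (base x = -68 mm, on the carriage's centre line); 81 mm above the bench when home. Below it a 21 mm housing (29 mm hexagon foot) down to the plate, 37 mm below this point. The cell begins 66 mm from the knob's axis. Held by the knob, the plunger is lifted and the carriage slid.
- cell: Sight-glass cell, loose: glass tube 44 mm in diameter between two square steel flanges 64 by 64 by 14 mm, with four tie rods and a brass stub on top, 92 mm tall in all, 0.5 to 1 kg. Origin: centre of its underside; z up. It stands in a square nest with a rim 8 mm high and 1.5 mm of play.
- camera: Fixed black camera with lens barrel and a ring light 66 mm across (white face), on a post behind one of the outer stations, looking along its own -x, 83 mm above the bench. Origin: underside of its foot, below the lens axis, 12 mm above the bench. Axes parallel to slide_base's; its y in the base frame is +100 or -100 mm: that is its station. The side varies.
- sensor: Fixed white sensor box, 80 by 56 by 88 mm, with a round blue window, behind the other outer station. Origin as for the camera. Not used in this job.
- record_top (a point): Top centre of the green record button, 28 mm in diameter, pressed straight down, about 57 mm above the bench, in a black collar on the white control box (80 by 110 by 39 mm), which is fixed to the bench beside the slide, left or right of it.
- record (a joint): Travel of the record button, m: 0 released, 0.006 fully down (5 N); it springs back up.
- bottle: Bystander: glass jar with a blue cap, 60 mm in diameter, 130 mm tall, loose, on the other side of the slide from the control box. Origin: centre of its underside.
- stopper: Bystander: black rubber stopper, 42 mm in diameter, 38 mm tall, standing loose beside the slide. Origin: centre of its underside.
Not all that is in view belongs to the job. Leave any orange or purple look-alike of the cell alone.

How it is judged (in metres and radians):
On the way, in this order (a step that is already met when the one before it is completed fails the run):
1. the carriage stands in front of the camera with the plunger fully home in that station's hole (y of cell_seat in the frame of camera between -0.004 and 0.004 m and value of joint plunger below 0.002 m), for 0.3 s.
2. the record button is pressed fully down (value of joint record above 0.0045 m), for 0.05 s.
At the end, for the whole second after the job is handed in: The carriage stands at the camera's station (nest centre within 4 mm of the camera's axis along the slide) with the plunger fully home (lift under 2 mm), the cell stands upright and at rest in its nest (within 6 mm, 0.05 rad), and the record button has been pressed and is up again (under 1.5 mm) (all of step 1 and value of joint record below 0.0015 m and distance between cell and cell_seat below 0.006 m and angle between cell's own z axis and vertical below 0.05 rad and linear speed of cell below 0.02 m/s); the robot touches nothing.
It fails at once if the record button is pressed while the carriage is not locked in front of the camera (value of joint record above 0.003 m and not (y of cell_seat in the frame of camera between -0.004 and 0.004 m and value of joint plunger below 0.002 m)).
It fails at once if the carriage is slid faster than 0.35 m/s (velocity of joint carriage above 0.35 m/s or velocity of joint carriage below -0.35 m/s).
It fails at once if the robot touches the cell (contact force between any of the fingers, the arm and cell above 1 N).
It fails at once if the cell tips or leaves its nest (angle between cell's own z axis and vertical above 0.2 rad or distance between cell and cell_seat above 0.015 m).
It fails at once if the bottle or the stopper is moved more than 20 mm (distance of any of bottle, stopper from where it was at the start of the episode above 0.02 m).
It also fails if it takes over 46 s, if anything falls off the work surface, if the arm or the gripper's body presses on something with over 40 N, if the wrist force passes 120 N, or if a joint passes its speed limit or range.

## Working session

There is one attempt and no reset: what is moved stays moved. The work goes in short steps, Python scripts to look and compute and a shell command to move; the robot and the scene stay as the last step left them, time stands still between calls to the robot, and variables do not carry over. Pictures are saved under pics/ and viewed, and the job is handed in when it is done.

```bash
mkdir -p pics; ls
cat > h.py <<'E'
import numpy as np, cv2
from cell import *
def save(p,n): cv2.imwrite('pics/'+n+'.png',cv2.cvtColor(np.asarray(p['image']),cv2.COLOR_RGB2BGR))
def ray(p,uv,z):
    K,R,t=map(np.asarray,(p['K'],p['R'],p['t'])); t=t.reshape(3)
    d=R.T@np.linalg.solve(K,[uv[0],uv[1],1.]); c=-R.T@t
    return c+d*(z-c[2])/d[2]
def tri(ps,uvs):
    A=[];b=[]
    for p,uv in zip(ps,uvs):
        K,R,t=map(np.asarray,(p['K'],p['R'],p['t'])); t=t.reshape(3)
        d=R.T@np.linalg.solve(K,[uv[0],uv[1],1.]); d/=np.linalg.norm(d); c=-R.T@t
        M=np.eye(3)-np.outer(d,d); A.append(M); b.append(M@c)
    return np.linalg.solve(sum(A),sum(b))
E
python3 - <<'E'
from h import *
s=capture('scene'); t=capture('top'); save(s,'s0'); save(t,'t0')
H=dict(plunger_knob=81,cell_seat=44,camera=12,sensor=12,record_top=57,slide_base=0,cell=44,bottle=0,stopper=0)
for l,z in H.items():
    a=pinpoint(s,l)[:2]; b=pinpoint(t,l)[:2]
    for n,p,r in(('s',s,a),('t',t,b)):
        for q in r: print(l,n,np.round(q['point']),round(q['confidence'],2),np.round(ray(p,q['point'],z)))
    if a and b: print('   tri',np.round(tri([s,t],[a[0]['point'],b[0]['point']]),1))
print(get_state())
E
```

```text
pics
plunger_knob s [340. 197.] 0.48 [518.  51.  81.]
plunger_knob t [294. 280.] 0.48 [508.  57.  81.]
plunger_knob t [276. 190.] 0.16 [725.  97.  81.]
   tri [509.7  55.6  70.9]
cell_seat s [346. 242.] 0.73 [610.  42.  44.]
cell_seat t [300. 241.] 0.64 [608.  42.  44.]
cell_seat t [308. 261.] 0.24 [560.  26.  44.]
   tri [608.9  42.3  42. ]
camera s [395. 301.] 0.96 [752. 108.  12.]
camera s [342. 244.] 0.37 [592.  38.  12.]
camera t [276. 188.] 0.66 [754. 101.  12.]
   tri [753.8 104.   15.4]
sensor s [298. 309.] 0.98 [726. -86.  12.]
sensor t [353. 197.] 0.76 [724. -88.  12.]
   tri [725.  -87.1   9.9]
record_top s [444. 163.] 0.64 [452. 315.  57.]
record_top t [187. 307.] 0.51 [458. 306.  57.]
   tri [457.8 307.7  63.9]
slide_base s [340. 241.] 0.77 [575.  37.   0.]
slide_base t [305. 239.] 0.64 [624.  33.   0.]
slide_base t [305. 259.] 0.59 [574.  33.   0.]
   tri [611.3  29.4  51.6]
cell s [339. 244.] 0.8 [612.  25.  44.]
cell s [461. 296.] 0.68 [789. 227.  44.]
cell t [215. 182.] 0.68 [762. 247.  44.]
cell t [304. 334.] 0.67 [389.  38.  44.]
   tri [703.1 108.7 192.4]
bottle s
[... 271 characters left out ...]
.6   -7.3]
{'clock': 1.0, 'qpos': array([ 1.13280261e+00,  2.16882502e-01,  1.61341025e+00, -4.14740154e-07,
        1.31130408e+00, -1.12208686e-01]), 'joint_vel': array([ 6.16420840e-04, -1.03086475e-03, -1.86643816e-03, -2.40625913e-03,
        2.06983869e-06,  2.16841305e-03]), 'joint_torque': array([ 6.46498702e-04, -3.96913433e+01, -3.04258883e+01, -2.82946530e-04,
        8.81162850e-04,  3.70305557e-06]), 'tool_pos': array([200.01977188, 592.13581216, 242.30575971]), 'ee_rot': array([-5.09481555e-01, -3.10000455e+00,  6.48595151e-06]), 'ft_force': array([0.03424602, 0.98544443, 0.85729296]), 'moment': array([-0.05646582, -0.01184492, -0.03190402]), 'gripper_width': 85.60114417806625}
```

View pics/s0.png

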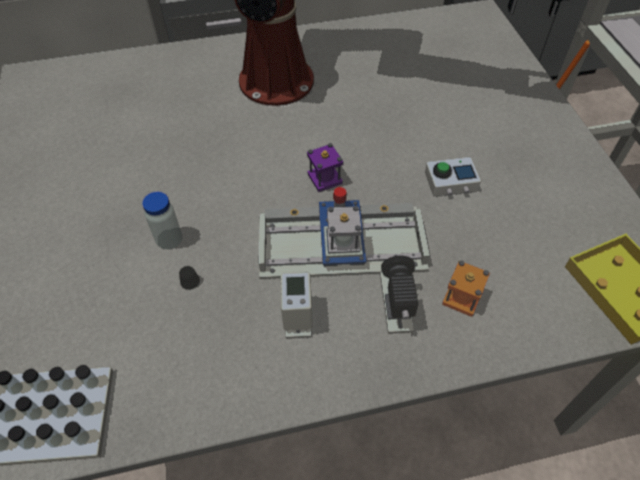

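View pics/t0.png

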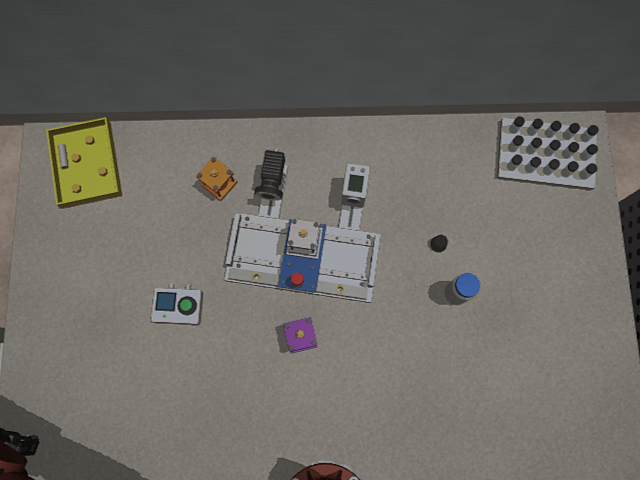

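The scene view shows the red knob at about (340,195), the camera at (400,290), and the record button at (443,170). The top view has the knob at (297,279), the two free holes (gold) at (256,276) and (340,289), and the button at (187,305). The purple look-alike is at (300,334), on the robot side of the knob. I'll refine these positions by colour.

```bash
cat >> h.py <<'E'
def blob(p,cond,roi):
    im=np.asarray(p['image']).astype(int); x0,y0,x1,y1=roi
    sub=im[y0:y1,x0:x1]; r,g,b=sub[...,0],sub[...,1],sub[...,2]
    m=cond(r,g,b).astype(np.uint8)
    n,l,st,c=cv2.connectedComponentsWithStats(m)
    i=1+np.argmax(st[1:,4]); 
    return c[i]+[x0,y0], st[i]+np.array([x0,y0,0,0,0])
red=lambda r,g,b:(r>90)&(r>2*g)&(r>2*b)
grn=lambda r,g,b:(g>60)&(g>1.6*r)&(g>1.6*b)
gold=lambda r,g,b:(r>90)&(r-b>45)&(r-g<70)
E
python3 - <<'E'
from h import *
s=capture('scene'); t=capture('top')
for n,f,rs,rt,z in (('knob',red,(325,180,355,210),(280,265,315,295),81),('btn',grn,(430,155,460,185),(172,290,205,320),57),
  ('holeR',gold,(285,205,303,218),(332,280,350,297),30),('holeL',gold,(376,200,394,214),(247,268,265,284),30)):
    a,sa=blob(s,f,rs); b,sb=blob(t,f,rt)
    print(n,a.round(1),sa,b.round(1),sb,'s',ray(s,a,z).round(1),'t',ray(t,b,z).round(1),'tri',tri([s,t],[a,b]).round(1))
for nm,p,roi in (('s',s,(270,140,510,220)),('t',t,(140,220,380,320))):
    x0,y0,x1,y1=roi
    cv2.imwrite(f'pics/z{nm}.png',cv2.cvtColor(cv2.resize(np.asarray(p['image'])[y0:y1,x0:x1],None,fx=3,fy=3,interpolation=cv2.INTER_CUBIC),cv2.COLOR_RGB2BGR))
E
```

```text
knob [339.5 191.8] [334 187  12  10 101] [296.7 278.4] [291 273  12  12 112] s [503.2  53.   81. ] t [512.8  51.2  81. ] tri [511.2  50.8  90.6]
btn [442.5 166.6] [437 163  12   8  75] [185.7 304.8] [180 299  12  12 109] s [462.8 307.4  57. ] t [462.2 308.1  57. ] tri [462.2 308.   56.3]
holeR [291.2 211.2] [291 210   2   4   5] [339.8 289. ] [336 285   8   8  25] s [491.4 -53.2  30. ] t [493.7 -48.   30. ] tri [493.  -50.6  31.5]
holeL [386.3 207.2] [385 206   3   4   6] [256.3 276.6] [253 273   8   8  29] s [528.2 155.6  30. ] t [528.4 148.7  30. ] tri [528.9 151.8  31.4]
```

View pics/zt.png

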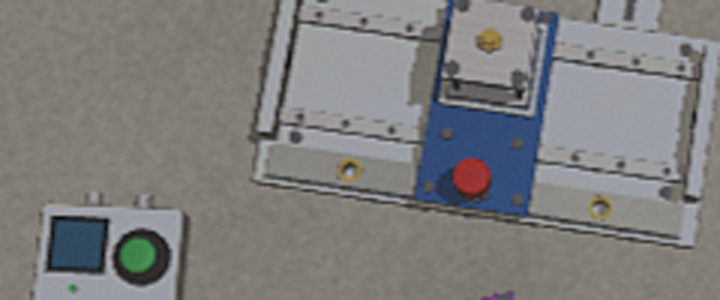

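View pics/zs.png

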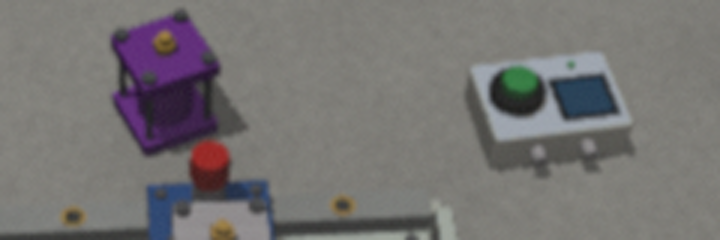

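```bash
cat >> h.py <<'E'
from scipy.spatial.transform import Rotation as Ro
KN=np.array([511.,50.5,81]); PSI=-0.175
HOLE=KN+100*np.array([-np.sin(PSI),np.cos(PSI),0]); BTN=np.array([462.3,308.,57])
def to(tcp,ydir=None):
    s=get_state(); R=Ro.from_rotvec(s['ee_rot']).as_matrix()
    d=R.T@(np.asarray(tcp)-s['tool_pos'])/1000
    w=''
    if ydir is not None:
        a=ydir@R[:,0]; b=ydir@R[:,1]; r=np.arctan2(-a,b); r=(r+np.pi/2)%np.pi-np.pi/2; w=round(r,4)
    print('shift',d.round(4),'roll',w,'| tcp',s['tool_pos'].round(1),'F',s['ft_force'].round(1),'w',round(s['gripper_width'],1),'t',s['clock'],'tilt',R[:,2].round(3))
YD=np.array([-np.sin(PSI),np.cos(PSI),0])
E
python3 -c "
from h import *
to([511,50.5,200],YD); to([511,50.5,240],YD)"
```

```text
shift [-0.468  -0.4136  0.0423] roll -0.1508 | tcp [200.  592.1 242.3] F [-0.1 -0.7  0.1] w 85.3 t 1.1 tilt [ 0.  0. -1.]
shift [-0.468  -0.4136  0.0023] roll -0.1508 | tcp [200.  592.1 242.3] F [-0.1 -0.7  0.1] w 85.3 t 1.1 tilt [ 0.  0. -1.]
```

```bash
python3 -m handwheel '{"fingers":[-1,-1,-1,-1,-1],"xyz":[[-0.468,-0.4136,0.02],[-0.468,-0.4136,0.02],[-0.468,-0.4136,0.02],[-0.468,-0.4136,0.02],[-0.468,-0.4136,0.02]],"roll":[-0.15,-0.15,-0.15,-0.15,-0.15]}'; python3 -c "
from h import *
to([511,50.5,200],YD)"
```

```text
clock: 1.72
tool_pos: [356.4, 319.6, 232.6]
ee_rot: [0.275, 3.128, 0.001]
ft_force: [0.7, -0.5, 0.8]
gripper_width: 85.3
shift [-0.1992 -0.2381  0.0327] roll -0.0003 | tcp [356.4 319.6 232.6] F [ 0.7 -0.5  0.8] w 85.3 t 1.725 tilt [ 0.001  0.001 -1.   ]
```

```bash
python3 -m handwheel '{"fingers":[-0.6,-0.6,-0.6,-0.6,-0.6],"xyz":[[-0.1992,-0.2381,0.033],[-0.1992,-0.2381,0.033],[-0.1992,-0.2381,0.033],[-0.1992,-0.2381,0.033],[-0.1992,-0.2381,0.033]],"roll":[0,0,0,0,0]}'; python3 -c "
from h import *
to([511,50.5,140],YD)"
```

```text
clock: 2.35
tool_pos: [511.3, 49.8, 200.1]
ee_rot: [0.275, 3.127, 0.002]
ft_force: [1.3, -0.6, -0.0]
gripper_width: 68.3
shift [0.0005 0.0006 0.0601] roll -0.0006 | tcp [511.3  49.8 200.1] F [ 1.3 -0.6 -0. ] w 68.3 t 2.35 tilt [ 0.003  0.001 -1.   ]
```

```bash
python3 -m handwheel '{"fingers":[-0.6,-0.6,-0.6,-0.6,-0.6],"xyz":[[0.0005,0.0006,0.05],[0.0005,0.0006,0.095],[0.0005,0.0006,0.118],[0.0005,0.0006,0.127],[0.0005,0.0006,0.127]],"roll":[0,0,0,0,0]}'
python3 - <<'E'
from h import *
to([511,50.5,73],YD)
t=capture('top');s=capture('scene')
for nm,p,roi in (('s1',s,(270,100,430,260)),('t1',t,(230,210,390,320))):
    x0,y0,x1,y1=roi
    cv2.imwrite(f'pics/{nm}.png',cv2.cvtColor(cv2.resize(np.asarray(p['image'])[y0:y1,x0:x1],None,fx=3.5,fy=3.5,interpolation=cv2.INTER_CUBIC),cv2.COLOR_RGB2BGR))
E
```

```text
clock: 2.98
tool_pos: [511.3, 50.7, 73.1]
ee_rot: [0.275, 3.127, 0.002]
ft_force: [0.0, 0.6, 0.3]
gripper_width: 68.4
shift [ 0.0003 -0.0002  0.0001] roll -0.0005 | tcp [511.3  50.7  73.1] F [0.  0.6 0.3] w 68.4 t 2.975 tilt [ 0.002  0.001 -1.   ]
```

View pics/s1.png

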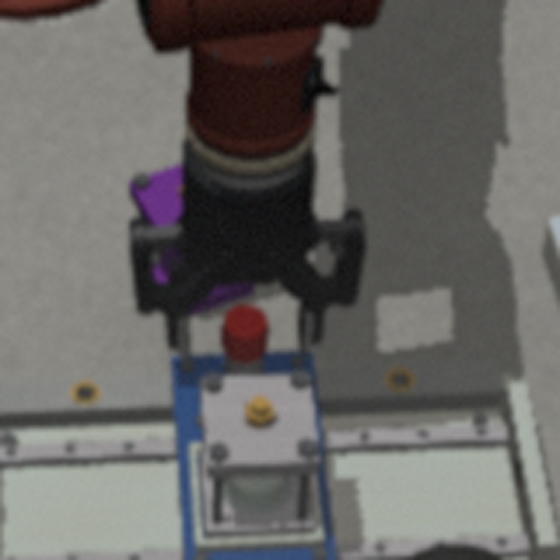

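View pics/t1.png

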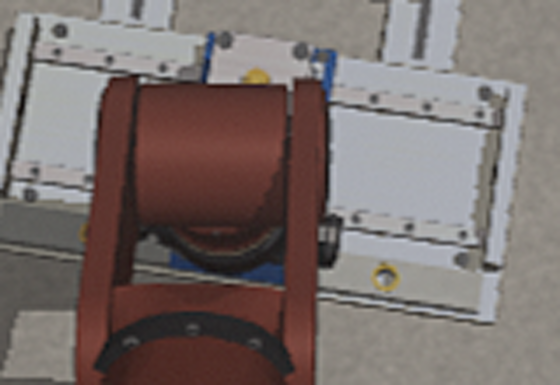

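The scene crop shows the knob (245,335) centred between the open fingers (180 and 310) and clear of the cell. I'll close on it.

```bash
python3 -m handwheel '{"fingers":[1,1,1,1,1],"xyz":[[0,0,0],[0,0,0],[0,0,0],[0,0,0],[0,0,0]],"roll":[0,0,0,0,0]}' 60; python3 -c "
from h import *
to([511,50.5,73],YD)"
```

```text
clock: 3.7
tool_pos: [513.4, 50.8, 75.7]
ee_rot: [0.274, 3.123, 0.002]
ft_force: [-1.3, -0.4, 5.8]
gripper_width: 26.7
shift [ 0.0023 -0.0007  0.0027] roll -0.0004 | tcp [513.4  50.8  75.7] F [-1.3 -0.4  5.8] w 26.7 t 3.7 tilt [ 0.007  0.001 -1.   ]
```

```bash
python3 -m handwheel '{"fingers":[1,1,1,1,1],"xyz":[[0,0,-0.003],[0,0,-0.006],[0,0,-0.009],[0,0,-0.0105],[0,0,-0.0105]],"roll":[0,0,0,0,0]}' 60
python3 - <<'E'
from h import *
to(HOLE+[0,0,2.],YD)
t=capture('top');s=capture('scene')
for nm,p,roi in (('s2',s,(270,100,430,260)),):
    x0,y0,x1,y1=roi
    cv2.imwrite(f'pics/{nm}.png',cv2.cvtColor(cv2.resize(np.asarray(p['image'])[y0:y1,x0:x1],None,fx=3.5,fy=3.5,interpolation=cv2.INTER_CUBIC),cv2.COLOR_RGB2BGR))
E
```

```text
clock: 4.32
tool_pos: [513.4, 50.8, 84.7]
ee_rot: [0.275, 3.122, 0.003]
ft_force: [6.4, 0.3, -13.6]
gripper_width: 26.5
shift [0.0024 0.0993 0.002 ] roll -0.0005 | tcp [513.4  50.8  84.7] F [  6.4   0.3 -13.6] w 26.5 t 4.325 tilt [ 0.008  0.001 -1.   ]
```

View pics/s2.png

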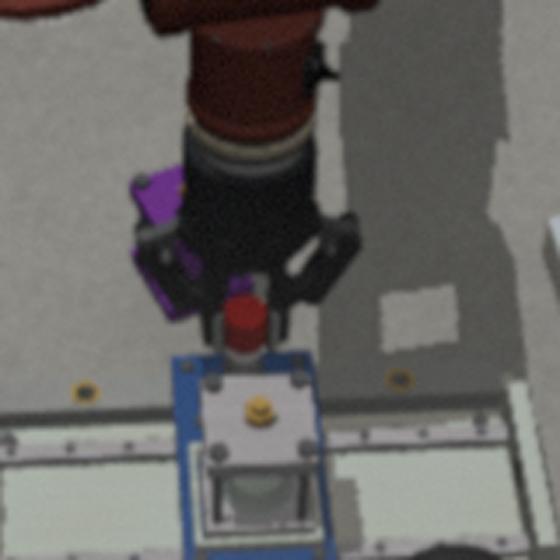

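```bash
python3 -m handwheel '{"fingers":[1,1,1,1,1],"xyz":[[0,0.002,-0.001],[0,0.008,-0.001],[0,0.018,-0.001],[0,0.03,-0.001],[0,0.042,-0.001]],"roll":[0,0,0,0,0]}' 60; python3 -c "
from h import *
to(HOLE+[0,0,2.],YD)"
```

```text
clock: 5.05
tool_pos: [520.3, 90.0, 84.5]
ee_rot: [0.274, 3.122, -0.004]
ft_force: [3.8, -6.5, -8.8]
gripper_width: 26.4
shift [0.0023 0.0595 0.0013] roll 0.0001 | tcp [520.3  90.   84.5] F [ 3.8 -6.5 -8.8] w 26.4 t 5.05 tilt [ 0.007 -0.003 -1.   ]
```

```bash
python3 -m handwheel '{"fingers":[1,1,1,1,1],"xyz":[[0,0.012,0],[0,0.024,0],[0,0.036,0],[0,0.048,0],[0,0.056,0]],"roll":[0,0,0,0,0]}' 60
python3 - <<'E'
from h import *
to(HOLE+[0,0,2.],YD)
t=capture('top');s=capture('scene')
for nm,p,roi in (('s3',s,(270,100,430,260)),('t3',t,(200,150,380,320))):
    x0,y0,x1,y1=roi
    cv2.imwrite(f'pics/{nm}.png',cv2.cvtColor(cv2.resize(np.asarray(p['image'])[y0:y1,x0:x1],None,fx=3.5,fy=3.5,interpolation=cv2.INTER_CUBIC),cv2.COLOR_RGB2BGR))
E
```

```text
clock: 5.68
tool_pos: [529.8, 143.4, 83.7]
ee_rot: [0.274, 3.123, -0.01]
ft_force: [3.6, -6.9, -11.9]
gripper_width: 26.4
shift [0.0023 0.0053 0.0007] roll -0.0001 | tcp [529.8 143.4  83.7] F [  3.6  -6.9 -11.9] w 26.4 t 5.675 tilt [ 0.006 -0.007 -1.   ]
```

View pics/s3.png

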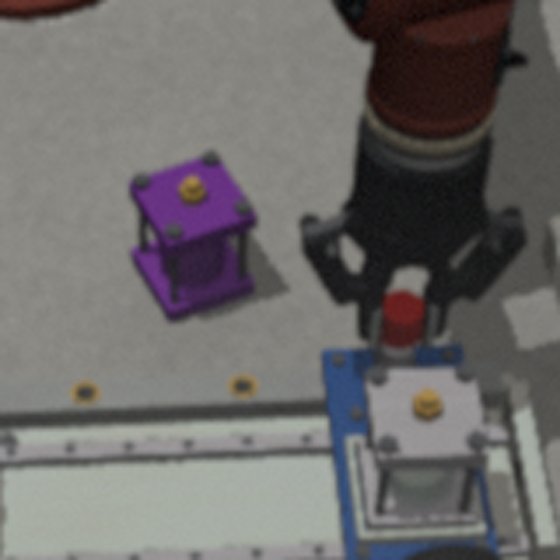

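View pics/t3.png

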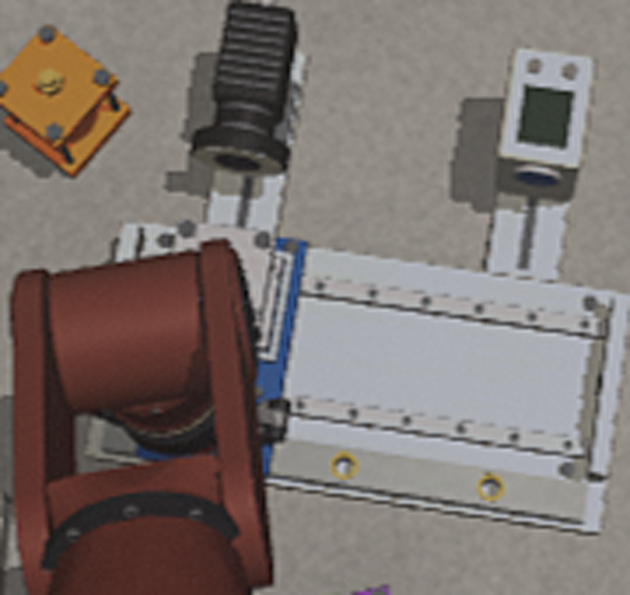

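The carriage has gone about 94 of 100 mm with the cell upright. I'll do the last 6 mm, allowing for roughly 2 mm of lag.

```bash
python3 -m handwheel '{"fingers":[1,1,1,1],"xyz":[[0,0.004,0],[0,0.007,0],[0,0.008,0],[0,0.008,0]],"roll":[0,0,0,0]}' 60; python3 -c "
from h import *
to(np.array([513.4,50.8,85])+100*YD,YD)"
```

```text
clock: 6.28
tool_pos: [531.2, 151.9, 82.0]
ee_rot: [0.274, 3.122, -0.007]
ft_force: [5.6, -3.4, -11.0]
gripper_width: 26.5
shift [-0.0001 -0.0027 -0.003 ] roll 0.0 | tcp [531.2 151.9  82. ] F [  5.6  -3.4 -11. ] w 26.5 t 6.275 tilt [ 0.007 -0.005 -1.   ]
```

```bash
python3 -m handwheel '{"fingers":[1,1,1],"xyz":[[0,-0.0015,-0.001],[0,-0.003,-0.001],[0,-0.003,-0.001]],"roll":[0,0,0]}' 60; python3 -c "
from h import *
to(np.array([513.4,50.8,76])+100*YD,YD)"
```

```text
clock: 6.65
tool_pos: [530.7, 148.9, 81.8]
ee_rot: [0.275, 3.122, -0.006]
ft_force: [6.1, 0.6, -12.4]
gripper_width: 26.3
shift [0.     0.0004 0.0058] roll -0.0005 | tcp [530.7 148.9  81.8] F [  6.1   0.6 -12.4] w 26.3 t 6.65 tilt [ 0.008 -0.005 -1.   ]
```

Now at 99.6 mm of travel. I'll lower the plunger gently.

```bash
python3 -m handwheel '{"fingers":[1,1,1,1,1],"xyz":[[0,0.0003,0.002],[0,0.0003,0.004],[0,0.0003,0.006],[0,0.0003,0.008],[0,0.0003,0.008]],"roll":[0,0,0,0,0]}' 60; python3 -c "
from h import *
to(np.array([513.4,50.8,73])+100*YD,YD)"
```

```text
clock: 7.28
tool_pos: [530.8, 149.4, 75.8]
ee_rot: [0.275, 3.123, -0.006]
ft_force: [-2.6, -1.0, 5.9]
gripper_width: 26.2
shift [-0.     -0.0001  0.0028] roll -0.0004 | tcp [530.8 149.4  75.8] F [-2.6 -1.   5.9] w 26.2 t 7.275 tilt [ 0.006 -0.005 -1.   ]
```

Height and force (75.8 mm, +5.9 N) match the state when I gripped the knob at home, so the pin is in. Releasing.

```bash
python3 -m handwheel '{"fingers":[-0.6,-0.6,-0.6,-0.6,-0.6],"xyz":[[0,0,0],[0,0,0],[0,0,0],[0,0,0],[0,0,-0.01]],"roll":[0,0,0,0,0]}'; python3 -m handwheel '{"fingers":[-0.6,-0.6,-0.6,-0.6,-0.6],"xyz":[[0,0,-0.04],[0,0,-0.1],[0,0,-0.14],[-0.06,0.06,-0.14],[-0.1,0.12,-0.14]],"roll":[0,0,0,0,0]}'
python3 - <<'E'
from h import *
to([462.3,308,160],YD)
t=capture('top');s=capture('scene')
save(s,'s4f')
for nm,p,roi in (('s4',s,(320,130,480,270)),('t4',t,(160,190,330,320))):
    x0,y0,x1,y1=roi
    cv2.imwrite(f'pics/{nm}.png',cv2.cvtColor(cv2.resize(np.asarray(p['image'])[y0:y1,x0:x1],None,fx=3.5,fy=3.5,interpolation=cv2.INTER_CUBIC),cv2.COLOR_RGB2BGR))
E
```

```text
clock: 7.9
tool_pos: [529.7, 149.2, 85.1]
ee_rot: [0.275, 3.125, -0.007]
ft_force: [-0.3, -0.1, -1.3]
gripper_width: 68.3
clock: 8.52
tool_pos: [627.7, 229.1, 228.2]
ee_rot: [0.277, 3.121, -0.005]
ft_force: [0.2, -0.6, 0.1]
gripper_width: 68.0
shift [0.1773 0.0487 0.0665] roll -0.0021 | tcp [627.7 229.1 228.2] F [ 0.2 -0.6  0.1] w 68.0 t 8.525 tilt [ 0.008 -0.004 -1.   ]
```

View pics/s4.png

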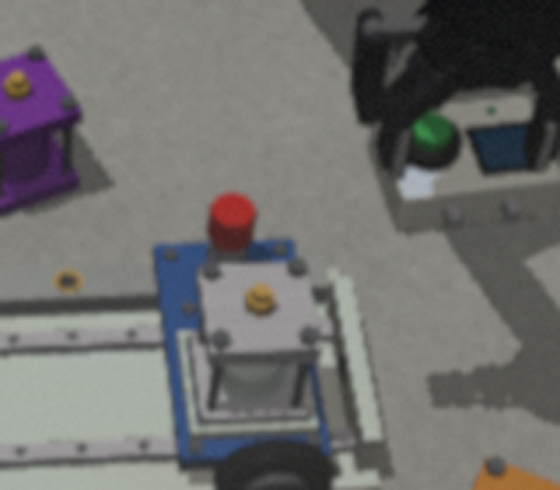

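View pics/t4.png

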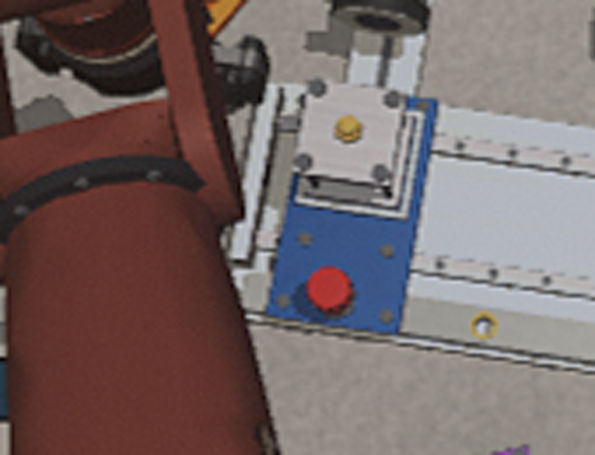

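Run:
```python
from h import *
t=capture('top');s=capture('scene')
a,sa=blob(s,red,(375,180,400,210)); b,sb=blob(t,red,(240,255,275,290))
p=tri([s,t],[a,b]); d=p-np.array([511.2,50.8,90.6]); print(a,sa,b,sb,p.round(1),'along',(d@YD).round(1),'dz',d[2].round(1))
print(pinpoint(s,'cell_seat')[:1],pinpoint(s,'camera')[:1])
```

```text
[386.15 190.41] [380 186  13  10 100] [253.64957265 272.11111111] [248 266  13  13 117] [528.7 149.1  88.7] along 99.8 dz -1.9
[{'point': [392.1, 238.6], 'confidence': 0.89}] [{'point': [395.2, 303.9], 'confidence': 0.76}]
```

Knob travel is 99.8 mm and its height is as before, so the carriage is locked. On to the button.

```bash
python3 -m handwheel '{"fingers":[1,1,1,1,1],"xyz":[[0.1773,0.0487,0.03],[0.1773,0.0487,0.03],[0.1773,0.0487,0.05],[0.1773,0.0487,0.0882],[0.1773,0.0487,0.0882]],"roll":[0,0,0,0,0]}' 30
python3 - <<'E'
from h import *
to([462.3,308,62],YD)
t=capture('top');s=capture('scene')
for nm,p,roi in (('s5',s,(370,80,500,220)),):
    x0,y0,x1,y1=roi
    cv2.imwrite(f'pics/{nm}.png',cv2.cvtColor(cv2.resize(np.asarray(p['image'])[y0:y1,x0:x1],None,fx=4,fy=4,interpolation=cv2.INTER_CUBIC),cv2.COLOR_RGB2BGR))
E
```

```text
clock: 9.45
tool_pos: [454.9, 304.6, 133.4]
ee_rot: [-0.274, -3.127, 0.015]
ft_force: [0.3, 0.2, 0.3]
gripper_width: 0.0
shift [-0.0069  0.0053  0.0713] roll 0.0 | tcp [454.9 304.6 133.4] F [0.3 0.2 0.3] w 0.0 t 9.45 tilt [-0.004 -0.009 -1.   ]
```

View pics/s5.png

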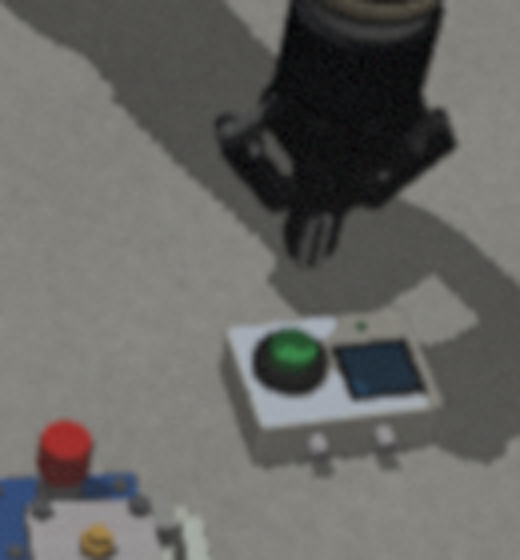

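The closed fingertip (310,260) is above the green button (293,350) but a few mm off in the plane. I'll centre it, then descend.

```bash
python3 -m handwheel '{"fingers":[1,1,1,1],"xyz":[[-0.0069,0.0053,0.01],[-0.0069,0.0053,0.03],[-0.0069,0.0053,0.05],[-0.0069,0.0053,0.05]],"roll":[0,0,0,0]}'; python3 -c "
from h import *
to([462.3,308,62],YD)"
```

```text
clock: 10.05
tool_pos: [468.0, 309.3, 86.6]
ee_rot: [0.278, 3.126, -0.009]
ft_force: [-0.1, -0.2, -0.6]
gripper_width: 0.2
shift [ 0.0054 -0.0021  0.0246] roll -0.0025 | tcp [468.  309.3  86.6] F [-0.1 -0.2 -0.6] w 0.2 t 10.05 tilt [ 0.003 -0.006 -1.   ]
```

```bash
python3 -m handwheel '{"fingers":[1,1,1,1,1],"xyz":[[0.0054,-0.0021,0.003],[0.0054,-0.0021,0.006],[0.0054,-0.0021,0.0095],[0.0054,-0.0021,0.0095],[0.0054,-0.0021,0.0095]],"roll":[0,0,0,0,0]}'; python3 -c "
from h import *
to([462.3,308,62],YD)"
```

```text
clock: 10.68
tool_pos: [462.4, 308.2, 77.3]
ee_rot: [0.278, 3.126, -0.009]
ft_force: [-0.9, -0.3, -0.2]
gripper_width: 0.1
shift [ 0.0001 -0.0002  0.0153] roll -0.0025 | tcp [462.4 308.2  77.3] F [-0.9 -0.3 -0.2] w 0.1 t 10.675 tilt [ 0.003 -0.006 -1.   ]
```

Centred. Pressing in small steps, watching the force.

```bash
python3 -m handwheel '{"fingers":[1,1,1,1,1],"xyz":[[0,0,0.004],[0,0,0.008],[0,0,0.011],[0,0,0.0135],[0,0,0.0135]],"roll":[0,0,0,0,0]}'
```

```text
clock: 11.3
tool_pos: [462.8, 308.5, 65.9]
ee_rot: [0.278, 3.126, -0.009]
ft_force: [-4.9, -2.3, 13.3]
gripper_width: -0.2
```

```bash
python3 -m handwheel '{"fingers":[1,1,1,1],"xyz":[[0,0,0.002],[0,0,0.0035],[0,0,0.0035],[0,0,0.0035]],"roll":[0,0,0,0]}'
```

```text
clock: 11.8
tool_pos: [462.9, 308.5, 65.8]
ee_rot: [0.278, 3.127, -0.011]
ft_force: [-7.8, -4.3, 22.2]
gripper_width: -0.4
```

```bash
python3 - <<'E'
from h import *
s=capture('scene'); x0,y0,x1,y1=(400,120,500,220)
cv2.imwrite('pics/s6.png',cv2.cvtColor(cv2.resize(np.asarray(s['image'])[y0:y1,x0:x1],None,fx=5,fy=5,interpolation=cv2.INTER_CUBIC),cv2.COLOR_RGB2BGR))
E
python3 -m handwheel '{"fingers":[1,1,1],"xyz":[[0,0,-0.003],[0,0,-0.003],[0,0,-0.003]],"roll":[0,0,0]}'
python3 -m handwheel '{"fingers":[1,1],"xyz":[[0,0,-0.002],[0,0,-0.002]],"roll":[0,0]}'
python3 -m handwheel '{"fingers":[1,1],"xyz":[[0,0,-0.002],[0,0,-0.002]],"roll":[0,0]}'
```

```text
clock: 12.22
tool_pos: [463.3, 308.7, 68.7]
ee_rot: [0.278, 3.126, -0.01]
ft_force: [-0.0, 0.9, 4.1]
gripper_width: 0.3
clock: 12.48
tool_pos: [463.3, 308.7, 70.5]
ee_rot: [0.278, 3.126, -0.01]
ft_force: [1.0, 1.1, 1.9]
gripper_width: -0.0
clock: 12.72
tool_pos: [462.9, 308.5, 72.1]
ee_rot: [0.278, 3.127, -0.011]
ft_force: [-0.2, 0.1, 1.5]
gripper_width: 0.1
```

View pics/s6.png

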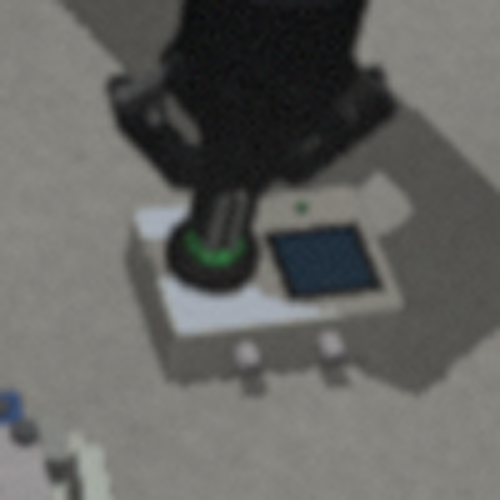

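The picture shows the tip inside the green button, with a green rim visible all round (215,250). The force fades from about 4 N at 68.7 mm to near zero at 72 mm, and it hit bottom at 65.8 mm: 6 mm of travel, so the press was full. Retracting and checking.

```bash
python3 -m handwheel '{"fingers":[1,1,1,1,1],"xyz":[[0,0,-0.03],[0,0,-0.08],[0,0,-0.13],[0.03,0.04,-0.15],[0.05,0.1,-0.15]],"roll":[0,0,0,0,0]}'; python3 -m handwheel '{"fingers":[1,1,1,1],"xyz":[[0.05,0.1,0],[0.05,0.1,0],[0.05,0.1,0],[0.05,0.1,0]],"roll":[0,0,0,0]}'
python3 - <<'E'
from h import *
to([0,0,0])
t=capture('top');s=capture('scene'); save(s,'s7'); save(t,'t7')
a,_=blob(s,red,(375,180,400,210)); b,_=blob(t,red,(240,255,275,290)); p=tri([s,t],[a,b]); print('knob',p.round(1),((p-[511.2,50.8,90.6])@YD).round(1))
a,_=blob(s,grn,(430,155,460,185)); print('btn',a,ray(s,a,57).round(1))
b,_=blob(t,grn,(172,290,205,320)); print(b,tri([s,t],[a,b]).round(1))
for l in('bottle','stopper'): print(l,ray(t,pinpoint(t,l)[0]['point'],0).round())
E
```

```text
clock: 13.35
tool_pos: [432.0, 416.9, 224.3]
ee_rot: [0.281, 3.123, -0.006]
ft_force: [0.3, 0.2, -0.4]
gripper_width: 0.0
clock: 13.85
tool_pos: [400.2, 523.4, 222.6]
ee_rot: [0.28, 3.124, -0.01]
ft_force: [0.7, -0.3, -0.8]
gripper_width: 0.2
shift [ 0.3018 -0.585   0.2244] roll  | tcp [400.2 523.4 222.6] F [ 0.7 -0.3 -0.8] w 0.2 t 13.85 tilt [ 0.004 -0.007 -1.   ]
knob [528.8 149.1  89.9] 99.8
btn [442.69736842 166.63157895] [463.1 307.7  57. ]
[185.63636364 304.69090909] [462.4 308.2  56.2]
bottle [ 482. -327.    0.]
stopper [ 602. -301.    0.]
```

View pics/s7.png

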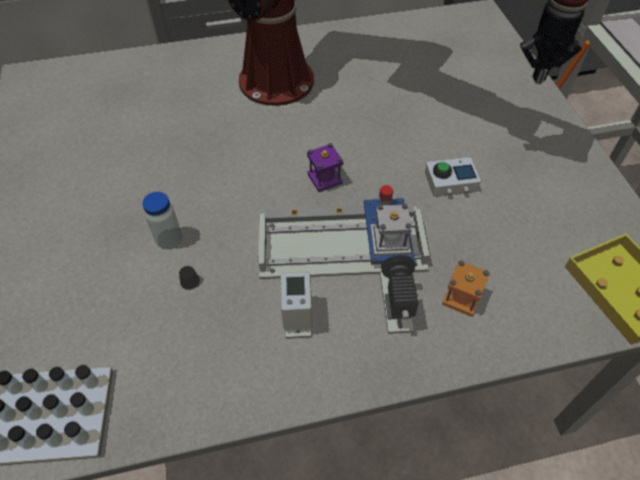

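The carriage is at the camera (395,230) with the cell upright and the knob down at (386,192). The button (443,167) is back up, the arm is clear, and the bystanders are where they were. Handing in.

```bash
python3 -c "
from cell import *
print(close_job())"
```

```text
the job is handed in; nothing more can be done
None
```

The carriage is now at the camera's station with the plunger home, and the record button was then pressed fully and released. I handed the job in at about 14 s on the clock; no verdict was reported.

- **Slide:** I lifted the plunger by its knob and slid the carriage slowly to the station. It overshot by about 2.7 mm, so I brought it back before lowering the plunger.
- **Lock:** the knob measured 99.8 mm of travel along the slide. Its height was 89.9 mm, against 90.6 mm at the start. An earlier reading gave 88.7 mm; the 2 mm calibration covers both differences. A plunger still riding on the bar would read about 8 mm higher.
- **Button:** it moved about 6 mm and met a hard stop (22 N), and its top is back at 56.2 mm, against 56.3 mm before.
- **Cell and bystanders:** the cell looks upright in its nest in the last picture, though I did not measure its tilt. The bottle is within about 3 mm of where it started. The stopper read about 10 mm from its first position, but it was never approached and looks unmoved, so I put that down to network error.
- **Stray move:** one transfer after releasing the knob went the wrong way in x, at 228 mm height. It touched nothing.

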